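# Make up two microscope inspection kits

## Task

Make up the two inspection kits: in the three-bay tray stand the long objective in the bay next to the tab, the round specimen mount in the middle bay and the eyepiece in the bay at the other end; in the two-bay tray stand the short objective in the bay next to the tab and the square specimen mount in the other. Everything stands upright on the floor of its bay, set down gently and let go, not dropped. Leave the oblong spare mount, the jar and the tweezers where they are.

Things in the scene. Friction and masses are not known exactly. Their poses are not given: they have to be found in the camera images.
- objective_long: The long microscope objective: steel barrel 26 mm in diameter and 42 mm high, then a cone narrowing to a 12 mm nose at 62 mm height. About 140 g. Loose, stands upright on the bench among the other stock. Origin: centre of its underside; z up.
- objective_short: The short, stout microscope objective: steel barrel 32 mm in diameter and 34 mm high with a 26 mm wide, 4 mm high front on it (38 mm in all) that holds a large lens. About 120 g. Loose, stands upright on the bench among the other stock. Origin: centre of its underside; z up.
- eyepiece: The microscope eyepiece: an aluminium tube 30 mm in diameter and 20 mm high below, a wider black head 40 mm in diameter from 20 to 46 mm height (grip it there), a 34 mm wide eyecup up to 50 mm. About 100 g. Loose, stands upright on the bench among the other stock. Origin: centre of its underside; z up.
- mount_round: The round specimen mount: black resin cylinder 30 mm in diameter, 30 mm high, with a small steel specimen in its top. About 40 g. Loose, stands upright on the bench among the other stock. Origin: centre of its underside; z up.
- mount_square: The square specimen mount: black resin block 30 x 30 mm, 30 mm high, with a small steel specimen in its top; sides along its x and y, any yaw. About 45 g. Loose, stands upright on the bench among the other stock. Origin: centre of its underside; z up.
- mount_oblong: The oblong specimen mount, a spare that belongs to no kit: black resin block 46 mm (x) by 20 mm (y), 30 mm high. To be left where it is. Loose, stands upright on the bench among the other stock. Origin: centre of its underside; z up.
- tray3: The long kit tray with three bays, 174 mm long. White walls, grey floor, fixed; 60 mm wide (y), 3 mm walls, rim 11 mm above the bench. Bays 54 x 54 mm inside. Origin: centre of its underside, tab not counted; x runs along it towards the end with the flat tab (24 long, 30 wide, 6 mm high). Bay centres at x = +57 mm (next to the tab), 0 (middle) and -57 mm (other end), y = 0; bay floor at z = 3 mm.
- tray2: The short kit tray with two bays, 117 mm long. White walls, grey floor, fixed; 60 mm wide (y), 3 mm walls, rim 11 mm above the bench. Bays 54 x 54 mm inside. Origin: centre of its underside, tab not counted; x runs along it towards the end with the flat tab (24 long, 30 wide, 6 mm high). Bay centres at x = +28.5 mm (next to the tab) and -28.5 mm (other end), y = 0; bay floor at z = 3 mm.
- jar: Closed amber glass jar with white cap, 54 mm in diameter, 65 mm high, beyond the stock. To be left alone. Origin: centre of its underside.
- tweezers: Brass tweezers lying flat on the bench on the robot's side of the stock, 115 mm long, 8 mm high. To be left alone. Origin: middle of their length, on the bench; x along them.
Things that resemble listed ones, but are neither listed nor needed, are in the scene too. Leave any purple or yellow look-alike of the mount_round alone.

How it is judged (in metres and radians):
At the end, for the whole second after the job is handed in: Each thing within 16 mm of its own bay's centre along and across the tray, underside 0 to 7 mm above the tray's underside, upright within 0.12 rad, at rest, released; oblong mount, jar and tweezers at rest within 30 mm of their start, mount and jar upright within 0.12 rad (x of objective_long in the frame of tray3 between 0.041 and 0.073 m and y of objective_long in the frame of tray3 between -0.016 and 0.016 m and z of objective_long in the frame of tray3 between 0 and 0.007 m and angle between each of objective_long, mount_round, eyepiece, objective_short, mount_square, mount_oblong, jar's own z axis and vertical below 0.12 rad and linear speed of each of objective_long, mount_round, eyepiece, objective_short, mount_square, mount_oblong, jar, tweezers below 0.02 m/s and angular speed of each of objective_long, mount_round, eyepiece, objective_short, mount_square below 0.2 rad/s and x of mount_round in the frame of tray3 between -0.016 and 0.016 m and y of mount_round in the frame of tray3 between -0.016 and 0.016 m and z of mount_round in the frame of tray3 between 0 and 0.007 m and x of eyepiece in the frame of tray3 between -0.073 and -0.041 m and y of eyepiece in the frame of tray3 between -0.016 and 0.016 m and z of eyepiece in the frame of tray3 between 0 and 0.007 m and x of objective_short in the frame of tray2 between 0.0125 and 0.0445 m and y of objective_short in the frame of tray2 between -0.016 and 0.016 m and z of objective_short in the frame of tray2 between 0 and 0.007 m and x of mount_square in the frame of tray2 between -0.0445 and -0.0125 m and y of mount_square in the frame of tray2 between -0.016 and 0.016 m and z of mount_square in the frame of tray2 between 0 and 0.007 m and distance of each of mount_oblong, jar, tweezers from where it was at the start of the episode below 0.03 m); the robot touches nothing.
It fails at once if one of the five things is dropped (moves faster than 0.75 m/s, a fall of about 3 cm, while nothing grips it) ((linear speed of objective_long above 0.75 m/s and not (contact force between the fingers and objective_long above 0.05 N)) or (linear speed of mount_round above 0.75 m/s and not (contact force between the fingers and mount_round above 0.05 N)) or (linear speed of eyepiece above 0.75 m/s and not (contact force between the fingers and eyepiece above 0.05 N)) or (linear speed of objective_short above 0.75 m/s and not (contact force between the fingers and objective_short above 0.05 N)) or (linear speed of mount_square above 0.75 m/s and not (contact force between the fingers and mount_square above 0.05 N))).
It fails at once if the oblong mount, the jar or the tweezers are moved more than 30 mm (distance of any of mount_oblong, jar, tweezers from where it was at the start of the episode above 0.03 m).
It also fails if it takes over 136 s, if anything falls off the work surface, if the arm or the gripper's body presses on something with over 40 N, if the wrist force passes 120 N, or if a joint passes its speed limit or range.

## Robot

A 6-joint arm with a two-finger parallel gripper is mounted at the origin on the work surface. World frame = base frame: x ahead of the robot, y to its left, z up, the work surface at z = 0. Lengths are in mm, angles in degrees, forces in N, time in s.
With the tool pointing down it reaches from about 350 to 850 mm from the base axis. Payload 8.1 kg.
Tool frame: the origin (TCP) lies at the very end of the fingers, on their centre line; the grasp point (between the pads) lies 19 mm behind it (r.grip_point_offset is the distance from the TCP to the grasp point, in mm); z points along the fingers, y is the line along which they close (so a half turn about z gives the same grasp; the last joint's range is limited). The gripper opens to 85 mm and grips with 20 to 120 N. Pads are 22 mm wide; open, the fingers measure 114 mm over their backs; the gripper's body (76 mm by 85 mm) begins 54 mm behind the grasp point. The pads swing forward as they close: fully open they stand 13 mm farther back than shut.
Start: joints at [-75.252, 7.471, 85.268, -0, 87.261, -4.893], TCP at [201.695, -565.088, 231.292] pointing down, gripper open.
Joint ranges: [-169.43, 169.43], [-51.17, 129.36], [1.28, 143.12], [-76.62, 256.62], [0, 156.53], [-152.29, 152.29]. Speed limits (degrees/s): [136.94, 136.94, 159.86, 180, 180, 180].

## Interface

Orientations are given as [roll, pitch, yaw] about the fixed x, y, z axes, in that order (R = Rz(yaw) Ry(pitch) Rx(roll)).
In Python, from bench import status, eyes, r gives the robot as it stands.
- The arm moves only by the shell command python3 -m handwheel 'ROWS' [FORCE]. ROWS is a JSON object whose one key "series" holds a list that holds one entry, the list of rows, each a list of 7 numbers: the shift along the tool's x, y, z in cm, then the turn, a rotation vector about the tool's x, y, z in rad, then the opening, from 0 (shut) to 1 (fully open). In form: {"series": [[[tx, ty, tz, rx, ry, rz, claw], ...]]}. A call has 1 to 12 rows; each row is the pose to reach, as a shift and turn from the pose commanded when the call began, along the tool's axes at that moment; what a row does not reach only later rows make up. A row lasts 1/8 s, in which the tool goes at most 62.5 mm and 10.7 degrees, less where a joint would pass 70% of its speed; a pose out of reach is approached as far as the arm can. A call with a gripper value outside its range is refused whole. The fingers move at their own pace and stop on an object; FORCE is the grip in N (left out, the last holds). Time passes only in rows, so rows that repeat a pose let the fingers close. It gives the time, the measured TCP pose, the force, the opening and the grip force at its end, in the units of the state.
- status.sense(): the state, without advancing time (a new reading comes with each control period).
- eyes.snapshot(name): name is "scene" or "side" or "wrist"; returns a dict with "img" (384x512x3 uint8, red, green, blue), "mtx" (3x3 intrinsics, pixels), "k1" (the pictures are not rectified: a ray, as slopes to the right and down, at radius r is drawn at 1 + k1 r^2 times it, then the intrinsics apply), "R" (3x3) and "t" (3): a world point X has camera coordinates R X + t. Camera axes: x right, y down, z forward; pixel columns grow to the right and rows downward; lengths in mm; the calibration is good to about 2 mm. A picture is of the moment at which its call begins. There is no depth.
- r.hand_in(): hands the job in; it is judged then, once.
The state is a dict: "time": time; "joint_pos": joint angles; "qd": joint speeds; "joint_efforts": joint torques, N m; "tool_pos": TCP position; "tcp_rot": TCP orientation; "ft_force": force on the tool from outside, world axes, zero at the start; "wrist_torque": the same for the moment, N m; "finger_gap": finger opening in mm; "grip_force": force on a finger pad.
Only numpy, scipy, OpenCV 4.12 (cv2) and the standard library are available. Lean on these libraries where they do the work, as an engineer would, in place of code of your own. Each camera call takes 0.05 s, during which the arm holds its last target. There are 200 camera calls.

## Working session

There is one attempt and no reset: what is moved stays moved. The work goes in short steps, Python scripts to look and compute and a shell command to move; the robot and the scene stay as the last step left them, time stands still between calls to the robot, and variables do not carry over. Pictures are saved under pics/ and viewed, at most 14 in all, crops included, and the job is handed in when it is done.

```bash
ls; mkdir -p pics; python3 - <<'E'
from bench import status, eyes, r
import cv2
s=status.sense(); print(s['time'],s['tool_pos'],s['tcp_rot'],s['finger_gap'])
for n in ['scene','side','wrist']:
    d=eyes.snapshot(n); cv2.imwrite(f'pics/{n}0.png',d['img'][:,:,::-1]); print(n,d['mtx'].tolist(),d['k1'],(-d['R'].T@d['t']).round(),d['R'][2].round(2))
E
```

```text
pics
0.0 [ 201.57172716 -564.55721524  230.23461075] [-1.79895145e+02 -1.05988107e-02  1.96412187e+01] 85.44509539217542
scene [[476.3035532163007, 0.0, 251.12311360286324], [0.0, 476.3035532163007, 193.65389391222556], [0.0, 0.0, 1.0]] -0.07878239302415964 [1082. -833.  806.] [-0.41  0.67 -0.62]
side [[396.0397004573977, 0.0, 253.9458716486746], [0.0, 396.0397004573977, 192.07415172424672], [0.0, 0.0, 1.0]] -0.1390183061775011 [ 179. -542.  464.] [ 0.46  0.7  -0.54]
wrist [[264.70815563047114, 0.0, 251.30467700655214], [0.0, 264.70815563047114, 194.4443672254925], [0.0, 0.0, 1.0]] 0.006227903087324883 [ 269. -540.  373.] [-0.26 -0.09 -0.96]
```

View pics/scene0.png

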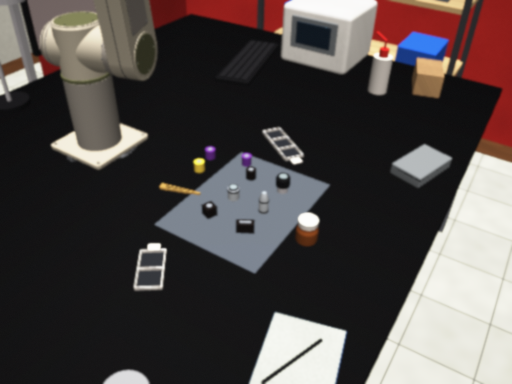

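View pics/side0.png

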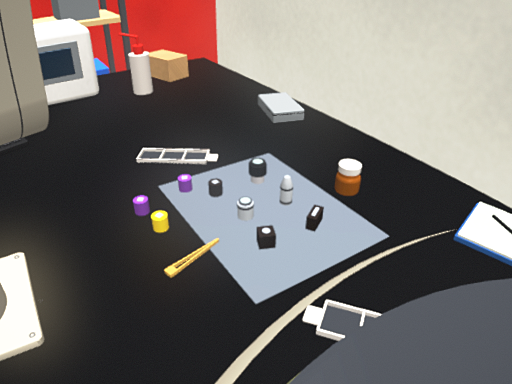

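Scene picture: on the mat stand the short objective (233,190), long objective (264,202), eyepiece (283,180) and three black mounts: round (251,173), square (209,209), oblong (245,226). The look-alikes are purple (210,153) and (246,159), and yellow (199,165). The jar is at (307,229) and the tweezers at (180,189). tray3 is at (283,145) with its tab at (295,160); tray2 is at (151,268) with its tab at (153,247).
The side picture shows the same layout: square mount (266,236), round (215,187), oblong (315,217).

```bash
cat > h.py <<'E'
from bench import status, eyes, r
import numpy as np, cv2
from scipy.spatial.transform import Rotation as Ro
def ray(d,uv):
    k=np.array([d['k1'],0,0,0,0.])
    p=cv2.undistortPoints(np.array([[uv]],float),d['mtx'],k)[0,0]
    return -d['R'].T@d['t'], d['R'].T@np.array([p[0],p[1],1])
def onz(d,uv,z):
    c,v=ray(d,uv); return (c+v*(z-c[2])/v[2])
def proj(d,X):
    p=cv2.projectPoints(np.array([X],float),cv2.Rodrigues(d['R'])[0],d['t'],d['mtx'],np.array([d['k1'],0,0,0,0.]))[0]
    return p[0,0]
def tri(obs):
    A=np.zeros((3,3));b=np.zeros(3)
    for d,uv in obs:
        c,v=ray(d,uv);v=v/np.linalg.norm(v);P=np.eye(3)-np.outer(v,v);A+=P;b+=P@c
    X=np.linalg.solve(A,b); return X
def togo(xyz,yaw):  # rows from the present pose: tool-axis shift in cm, rotvec rad, to a down pose with tool yaw (deg)
    s=status.sense(); R0=Ro.from_euler('xyz',s['tcp_rot'],degrees=True)
    y=(yaw-s['tcp_rot'][2]+90)%180-90+s['tcp_rot'][2]
    R1=Ro.from_euler('xyz',[180,0,y],degrees=True)
    return (R0.inv().apply(np.array(xyz)-s['tool_pos'])/10).round(2),(R0.inv()*R1).as_rotvec().round(3)
E
python3 - <<'E'
from h import *
a=eyes.snapshot('scene');b=eyes.snapshot('side')
for n,p,q,z in [('long',(264,202),(287,190),35),('short',(233,190),(246,209),19),('eye',(283,180),(258,168),28),('round',(251,173),(215,187),15),('sq',(209,209),(266,236),15),('obl',(245,226),(315,217),15),('jar',(307,229),(348,177),32),('t3',(283,145),(172,156),5),('t3tab',(296,160),(213,158),6),('t2',(151,268),None,5),('t2tab',(153,247),(314,315),6),('tw',(180,189),(192,257),4)]:
    print(n,onz(a,p,z).round(), q and onz(b,q,z).round(), q and tri([(a,p),(b,q)]).round())
s=status.sense();d=eyes.snapshot('wrist');Rt=Ro.from_euler('xyz',s['tcp_rot'],degrees=True).as_matrix()
print('cam in tool',Rt.T@(-d['R'].T@d['t']-s['tool_pos']),(Rt.T@d['R'].T).round(3))
E
```

```text
long [613.  -9.  35.] [605. -14.  35.] [611.  -6.  30.]
short [507.   6.  19.] [512.  -7.  19.] [512.  -3.  22.]
eye [603. 110.  28.] [612. 103.  28.] [608.  99.  34.]
round [502. 104.  15.] [502. 102.  15.] [502. 104.  15.]
sq [498. -90.  15.] [501. -92.  15.] [499. -93.  17.]
obl [610. -94.  15.] [612. -96.  15.] [611. -96.  16.]
jar [751. -36.  32.] [752. -39.  32.] [752. -38.  33.]
t3 [498. 299.   5.] [487. 304.   5.] [491. 313.  -2.]
t3tab [572. 246.   6.] [568. 237.   6.] [572. 246.   3.]
t2 [ 504. -322.    5.] None None
t2tab [ 463. -269.    6.] [ 463. -272.    6.] [ 464. -270.    6.]
tw [372. -55.   4.] [369. -60.   4.] [371. -54.   1.]
cam in tool [  71.75200479   -0.26882463 -142.83715374] [[-0.    -0.96  -0.281]
 [ 1.    -0.     0.001]
 [-0.001 -0.281  0.96 ]]
```

```bash
python3 - <<'E'
from h import *
print(*togo([560,0,290],0))
E
```

```text
[ 52.74 -41.16  -5.88] [-0.001  0.     0.343]
```

```bash
python3 -m handwheel '{"series": [[[10,-3,-6,0,0,0.1,1],[52.7,-41.2,-5.9,0,0,0.343,1],[52.7,-41.2,-5.9,0,0,0.343,1],[52.7,-41.2,-5.9,0,0,0.343,1],[52.7,-41.2,-5.9,0,0,0.343,1],[52.7,-41.2,-5.9,0,0,0.343,1],[52.7,-41.2,-5.9,0,0,0.343,1],[52.7,-41.2,-5.9,0,0,0.343,1],[52.7,-41.2,-5.9,0,0,0.343,1],[52.7,-41.2,-5.9,0,0,0.343,1],[52.7,-41.2,-5.9,0,0,0.343,1],[52.7,-41.2,-5.9,0,0,0.343,1]]]}' 40
python3 - <<'E'
from h import *
print(*togo([560,0,290],0))
d=eyes.snapshot('wrist'); cv2.imwrite('pics/w1.png',d['img'][:,:,::-1])
E
```

```text
time: 1.8
tool_pos: [560.6, 3.8, 290.0]
tcp_rot: [-179.9, 0.0, 0.3]
ft_force: [-0.6, 1.0, 0.9]
finger_gap: 85.1
grip_force: 0.0
[-0.06  0.38 -0.  ] [-0.001  0.     0.005]
```

View pics/w1.png

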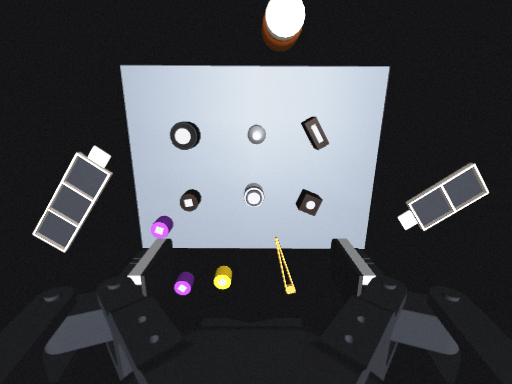

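The wrist picture shows the round mount candidate as black (189,201). Its look-alikes are purple (160,229), purple (184,284) and yellow (222,278), all off-colour, plus the square mount (310,203) and oblong mount (316,133), which have the wrong shape. The eyepiece is at (184,135), long objective (257,134), short objective (254,196), tray3 (72,205) with tab (98,156), tray2 (448,197) with tab (407,219). I choose (189,201) and check it in a close crop.

```bash
python3 - <<'E'
import cv2
i=cv2.imread('pics/w1.png')[112:222,160:340]
cv2.imwrite('pics/w1c.png',cv2.resize(i,None,fx=4.4,fy=4.4,interpolation=cv2.INTER_CUBIC))
E
```

```text
(no output)
```

View pics/w1c.png

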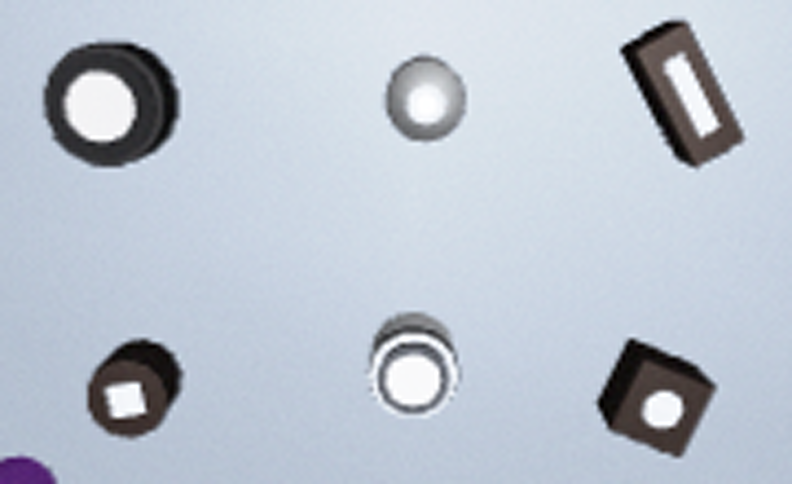

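The crop confirms the choice. The round body with the square specimen (126,399) is mount_round. The square body with the round specimen (662,410) is mount_square, with its top edge running (716,387) to (680,457). The oblong, short objective (413,378), long objective (424,102) and eyepiece (100,105) are all as described.

```bash
python3 - <<'E'
from h import *
d=eyes.snapshot('wrist'); a=eyes.snapshot('scene')
g=cv2.cvtColor(d['img'],cv2.COLOR_RGB2GRAY)
for n,p,z in [('eye',(100,105),50),('long',(424,102),62),('round',(126,399),30),('short',(413,378),38),('sq',(662,410),30)]:
    q=np.array(p)/4.4+[160,112]-.39
    if n in('eye','round','short','sq'):
        x,y=q.astype(int); w=(g[y-12:y+13,x-12:x+13]>235).astype(np.uint8)
        k,l,st,c=cv2.connectedComponentsWithStats(w); j=l[12,12]; 
        if j: q=c[j]+[x-12,y-12]
    X=onz(d,q,z); print(n,q.round(1),X.round(1),'scene px',proj(a,X).round())
e=lambda p:onz(d,np.array(p)/4.4+[160,112]-.39,30)
for p,q in [((716,387),(680,457)),((680,457),(600,430))]:
    v=e(q)-e(p); print(np.degrees(np.arctan2(v[1],v[0])),np.linalg.norm(v))
cv2.imwrite('pics/junk.png',d['img'])
# trays: rim corners via white mask polygons
for n,sl in [('t3',(25,145,115,255)),('t2',(390,160,495,240))]:
    x0,y0,x1,y1=sl; m=(g[y0:y1,x0:x1]>150).astype(np.uint8)
    c=max(cv2.findContours(m,cv2.RETR_EXTERNAL,cv2.CHAIN_APPROX_NONE)[0],key=cv2.contourArea)
    ap=cv2.approxPolyDP(c,3,True)[:,0]+[x0,y0]
    print(n,[(list(map(int,p)),onz(d,p,11)[:2].round().tolist()) for p in ap])
E
```

```text
eye [180.5 135.4] [606.1 102.1  50. ] scene px [283. 175.]
long [256.  134.8] [608.   -4.3  62. ] scene px [264. 192.]
round [186.8 202.1] [500.6 104.8  30. ] scene px [251. 168.]
short [252.1 197.3] [5.113e+02 5.000e-01 3.800e+01] scene px [233. 186.]
sq [309.1 204. ] [497.9 -90.9  30. ] scene px [209. 205.]
157.626949401583 29.29008423628445
70.7889089309619 31.794699908427454
t3 [([94, 146], [587.0, 249.0]), ([85, 156], [571.0, 266.0]), ([74, 152], [577.0, 282.0]), ([31, 232], [440.0, 381.0]), ([62, 252], [401.0, 336.0]), ([109, 173], [544.0, 232.0]), ([102, 167], [553.0, 242.0]), ([108, 155], [573.0, 229.0])]
t2 [([473, 162], [563.0, -352.0]), ([407, 202], [496.0, -259.0]), ([410, 209], [483.0, -266.0]), ([397, 215], [472.0, -245.0]), ([403, 228], [449.0, -260.0]), ([417, 221], [462.0, -281.0]), ([423, 229], [447.0, -294.0]), ([487, 192], [513.0, -387.0])]
```

```bash
python3 - <<'E'
from h import *
print(*togo([501,105,60],-36),*togo([501,105,10],-36))
E
```

```text
[ -5.81 -10.55  23.  ] [0.001 0.    0.628] [ -5.81 -10.55  28.  ] [0.001 0.    0.628]
```

```bash
python3 -m handwheel '{"series": [[[-5.8,-10.5,8,0,0,0.3,0.7],[-5.8,-10.5,12,0,0,0.63,0.6],[-5.8,-10.5,16,0,0,0.63,0.6],[-5.8,-10.5,20,0,0,0.63,0.6],[-5.8,-10.5,23,0,0,0.63,0.6],[-5.8,-10.5,23,0,0,0.63,0.6],[-5.8,-10.5,23,0,0,0.63,0.6]]]}'
python3 - <<'E'
from h import *
d=eyes.snapshot('wrist'); cv2.imwrite('pics/w2.png',d['img'][:,:,::-1])
print(*togo([501,105,10],-36))
E
```

```text
time: 2.82
tool_pos: [502.8, 104.2, 62.1]
tcp_rot: [-179.9, -0.1, -36.2]
ft_force: [0.5, 0.7, -0.3]
finger_gap: 51.4
grip_force: 0.0
[-0.24  0.11  5.27] [-0.002 -0.003 -0.003]
```

View pics/w2.png

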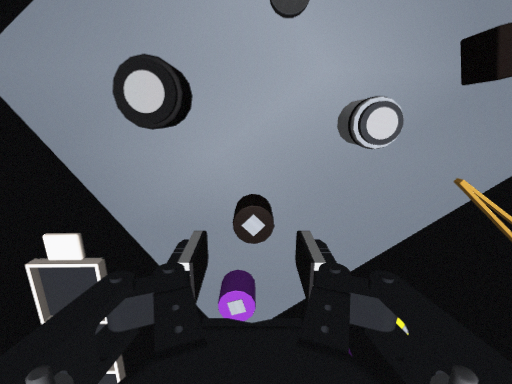

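The round mount's top is at (254,224), centred between the fingers. A purple look-alike (237,305) stands behind it.

```bash
python3 - <<'E'
from h import *
d=eyes.snapshot('wrist')
for p in [(254,225),(237,306),(145,91),(381,123)]: 
    X=onz(d,p,{91:50,123:38}.get(p[1],30)); print(X.round(1),togo([X[0],X[1],10],-36)[0])
E
```

```text
[500.5 104.8  30. ] [-0.27  0.18  5.28]
[453.  155.9  30. ] [-7.12 -1.14  5.26]
[606.9 101.8  50. ] [ 8.5  -5.85  5.32]
[511.8   0.9  38. ] [6.77 7.91 5.28]
```

```bash
python3 -m handwheel '{"series": [[[-0.1,0,2.5,0,0,0,0.6],[-0.1,0,4.8,0,0,0,0.6],[-0.1,0,5,0,0,0,0.6],[-0.1,0,5,0,0,0,0.6],[-0.1,0,5,0,0,0,0.2],[-0.1,0,5,0,0,0,0.2],[-0.1,0,5,0,0,0,0.2],[-0.1,0,5,0,0,0,0.2],[-0.1,0,4,0,0,0,0.2],[-0.1,0,0,0,0,0,0.2],[-0.1,0,-6,0,0,0,0.2],[-0.1,0,-12,0,0,0,0.2]]]}'
python3 - <<'E'
from h import *
print(status.sense()['tool_pos']) 
print(togo([525,308,160],-36))
E
```

```text
time: 4.42
tool_pos: [500.3, 105.6, 182.7]
tcp_rot: [-180.0, -0.0, -36.1]
ft_force: [1.1, -0.3, -1.2]
finger_gap: 28.4
grip_force: 39.6
[500.29101847 105.6439765  182.657223  ]
(array([ -9.93, -17.81,   2.27]), array([-0.   , -0.   , -0.002]))
```

```bash
python3 -m handwheel '{"series": [[[-5,-4,0,0,0,0,0.2],[-10,-8,0,0,0,0,0.2],[-15,-12,0,0,0,0,0.2],[-20,-15.8,0,0,0,0,0.2],[-20,-15.8,0,0,0,0,0.2],[-20,-15.8,0,0,0,0,0.2],[-20,-15.8,0,0,0,0,0.2]]]}'
cat >> h.py <<'E'
def tray(d,guess,L,n):
    # rim corners: white mask near guess, hull of the tray without its tab
    g=cv2.cvtColor(d['img'],cv2.COLOR_RGB2GRAY); gx,gy,ang=guess
    a=np.radians(ang);ux=np.array([np.cos(a),np.sin(a)]);uy=np.array([-ux[1],ux[0]])
    box=[proj(d,[*(np.array([gx,gy])+ux*sx*(L/2+12)+uy*sy*42),8]) for sx,sy in((-1,-1),(1,-1),(1,1),(-1,1))]
    roi=np.zeros_like(g);cv2.fillPoly(roi,[np.int32(np.round(box))],1)
    m=((g>150)&(roi>0)).astype(np.uint8)
    c=max(cv2.findContours(m,cv2.RETR_EXTERNAL,cv2.CHAIN_APPROX_NONE)[0],key=cv2.contourArea)[:,0]
    P=np.array([onz(d,p,11)[:2] for p in c]); r=cv2.minAreaRect(np.float32(P))
    v=d['img'][:,:,::-1].copy();cv2.polylines(v,[np.int32(c)],True,(0,0,255),1);cv2.imwrite(n,v)
    print('rect',r); Q=(P-[gx,gy])@np.array([ux,uy]).T; print('along',Q[:,0].min(),Q[:,0].max(),'across',Q[:,1].min(),Q[:,1].max())
E
python3 - <<'E'
from h import *
print(status.sense()['tool_pos'])
tray(eyes.snapshot('wrist'),(490,308,-35.8),174,'pics/t3.png')
E
```

```text
time: 5.3
tool_pos: [447.6, 323.2, 179.3]
tcp_rot: [-179.0, 1.9, -33.4]
ft_force: [-0.2, -0.7, -0.8]
finger_gap: 28.3
grip_force: 39.6
[447.642992   323.23087341 179.2722229 ]
rect ((494.30450439453125, 304.53289794921875), (60.269142150878906, 186.9700469970703), 54.342010498046875)
along -88.03391372902531 98.97802948435033 across -30.614705397690226 29.974429591786713
```

View pics/t3.png

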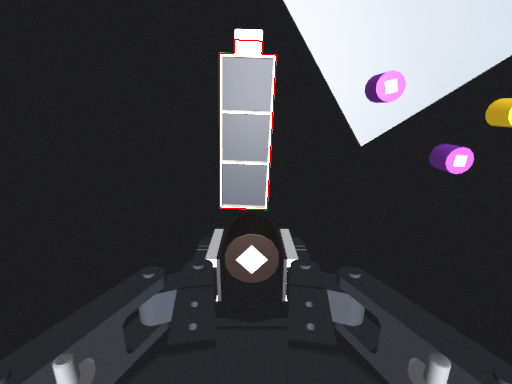

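The red outline fits tray3's rim (219..275, 53..208), with the tab at the top (249,40). The long axis matches 174 mm and the width 60 mm.

```bash
python3 -m handwheel '{"series": [[[0,0,0,0,0,0,0.2],[0,0,0,0,0,0,0.2]]]}'; python3 - <<'E'
from h import *
print(status.sense()['joint_pos'],togo([489,308.6,60],-35.7),togo([489,308.6,13],-35.7))
E
```

```text
time: 5.6
tool_pos: [447.5, 323.9, 179.2]
tcp_rot: [-179.0, 1.9, -33.4]
ft_force: [-0.4, 0.3, 0.0]
finger_gap: 28.2
grip_force: 39.6
[ 29.15226673   1.57672269  96.99066457   2.16984033  81.37730911
 152.23743846] (array([ 4.69, -0.79, 11.79]), array([-0.018,  0.033,  0.04 ])) (array([ 4.85, -0.71, 16.48]), array([-0.018,  0.033,  0.04 ]))
```

```bash
python3 - <<'E'
from h import *
print(togo([489,308.6,60],-28),togo([489,308.6,14],-28))
E
```

```text
(array([ 4.69, -0.79, 11.79]), array([-0.02 ,  0.032, -0.094])) (array([ 4.84, -0.71, 16.38]), array([-0.02 ,  0.032, -0.094]))
```

```bash
python3 -m handwheel '{"series": [[[4.7,-0.8,0,-0.02,0.032,-0.094,0.2],[4.7,-0.8,5,-0.02,0.032,-0.094,0.2],[4.7,-0.8,10,-0.02,0.032,-0.094,0.2],[4.7,-0.8,11.8,-0.02,0.032,-0.094,0.2],[4.7,-0.8,11.8,-0.02,0.032,-0.094,0.2]]]}'
python3 - <<'E'
from h import *
print(togo([489,308.6,14],-28))
E
```

```text
time: 6.22
tool_pos: [488.1, 308.7, 58.9]
tcp_rot: [179.9, 0.1, -28.0]
ft_force: [-0.0, 0.4, -0.8]
finger_gap: 28.5
grip_force: 39.6
(array([ 0.09, -0.05,  4.49]), array([0.002, 0.001, 0.001]))
```

```bash
python3 -m handwheel '{"series": [[[0,0,2,0,0,0,0.2],[0,0,3.5,0,0,0,0.2],[0,0,4,0,0,0,0.2],[0,0,4.3,0,0,0,0.2],[0,0,4.4,0,0,0,0.2],[0,0,4.5,0,0,0,0.2],[0,0,4.5,0,0,0,0.2]]]}'
```

```text
time: 7.1
tool_pos: [489.1, 309.2, 15.1]
tcp_rot: [-180.0, -0.0, -28.0]
ft_force: [0.0, -0.1, -1.1]
finger_gap: 28.6
grip_force: 39.6
```

```bash
python3 -m handwheel '{"series": [[[0,0,0.05,0,0,0,0.2],[0,0,0.1,0,0,0,0.2],[0,0,0.15,0,0,0,0.2],[0,0,0.15,0,0,0,0.2]]]}'
```

```text
time: 7.6
tool_pos: [489.2, 309.3, 15.0]
tcp_rot: [-180.0, -0.0, -28.0]
ft_force: [-6.4, -3.2, 13.6]
finger_gap: 28.1
grip_force: 40.9
```

```bash
python3 -m handwheel '{"series": [[[0,0,0,0,0,0,0.5],[0,0,0,0,0,0,0.5],[0,0,0,0,0,0,0.5],[0,0,-0.5,0,0,0,0.5],[0,0,-4,0,0,0,0.5],[0,0,-10,0,0,0,0.75],[0,0,-13,0,0,0,0.75],[0,0,-13,0,0,0,0.75]]]}'
python3 - <<'E'
from h import *
print(togo([606.5,102,70],-24))
E
```

```text
time: 8.6
tool_pos: [491.2, 310.3, 147.6]
tcp_rot: [-179.7, -0.2, -28.0]
ft_force: [0.3, 0.3, -0.6]
finger_gap: 64.0
grip_force: 0.0
(array([19.92, 13.03,  7.77]), array([-0.005, -0.004, -0.069]))
```

```bash
python3 -m handwheel '{"series": [[[5,3.3,0,0,0,-0.07,0.75],[10,6.5,0,0,0,-0.07,0.75],[15,9.8,0,0,0,-0.07,0.75],[20,13,0,0,0,-0.07,0.75],[20,13,0,0,0,-0.07,0.75],[20,13,3,0,0,-0.07,0.75],[20,13,6,0,0,-0.07,0.75],[20,13,6,0,0,-0.07,0.75],[20,13,6,0,0,-0.07,0.75]]]}'
python3 - <<'E'
from h import *
d=eyes.snapshot('wrist');cv2.imwrite('pics/w3.png',d['img'][:,:,::-1])
print('pred px',proj(d,[606.5,102,50]))
g=cv2.cvtColor(d['img'],cv2.COLOR_RGB2GRAY)
k,l,st,c=cv2.connectedComponentsWithStats((g>215).astype(np.uint8))
for j in range(1,k):
    if st[j,4]>150: print(c[j],st[j,4],onz(d,c[j],50))
print(togo([606.5,102,14],-24))
E
```

```text
time: 9.72
tool_pos: [604.4, 101.1, 83.8]
tcp_rot: [180.0, 0.0, -23.9]
ft_force: [0.2, 0.1, 0.8]
finger_gap: 63.9
grip_force: 0.0
pred px [249.58514968 219.09471008]
[413.53614458 266.96084337] 332 [521.092327     4.78145934  50.        ]
(array([ 0.08, -0.13,  7.07]), array([-0.001, -0.001,  0.001]))
```

View pics/w3.png

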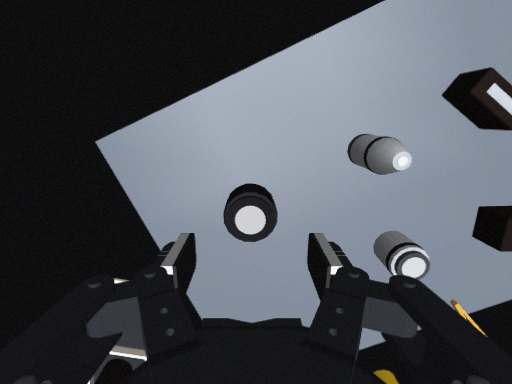

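The eyepiece lens at (250,219) is where I predicted, between the fingers.

```bash
python3 -m handwheel '{"series": [[[0.2,0,3,0,0,0,0.75],[0.2,0,6,0,0,0,0.75],[0.2,0,7,0,0,0,0.75],[0.2,0,7,0,0,0,0.75],[0.2,0,7,0,0,0,0.3],[0.2,0,7,0,0,0,0.3],[0.2,0,7,0,0,0,0.3],[0.2,0,7,0,0,0,0.3],[0.2,0,6,0,0,0,0.3],[0.2,0,2,0,0,0,0.3],[0.2,0,-3,0,0,0,0.3],[0.2,0,-5,0,0,0,0.3]]]}'
python3 - <<'E'
from h import *
print(togo([443,342,60],-22))
E
```

```text
time: 11.28
tool_pos: [608.5, 99.8, 137.9]
tcp_rot: [-179.9, -0.3, -24.0]
ft_force: [-0.0, -0.1, -0.6]
finger_gap: 39.1
grip_force: 40.4
(array([-25.  , -15.39,   7.7 ]), array([-0.002, -0.005, -0.034]))
```

```bash
python3 -m handwheel '{"series": [[[-5,-3,0,0,0,-0.03,0.3],[-10,-6.1,0,0,0,-0.03,0.3],[-15,-9.2,0,0,0,-0.03,0.3],[-20,-12.3,0,0,0,-0.03,0.3],[-24.9,-15.3,0,0,0,-0.03,0.3],[-24.9,-15.3,2,0,0,-0.03,0.3],[-24.9,-15.3,7.5,0,0,-0.03,0.3],[-24.9,-15.3,7.5,0,0,-0.03,0.3],[-24.9,-15.3,7.5,0,0,-0.03,0.3],[-24.9,-15.3,7.5,0,0,-0.03,0.3]]]}'
python3 - <<'E'
from h import *
print(status.sense()['joint_pos'][5],togo([443,342,18],-22))
E
```

```text
time: 12.52
tool_pos: [442.8, 341.2, 60.7]
tcp_rot: [-179.8, -0.1, -22.3]
ft_force: [0.6, -0.1, -0.0]
finger_gap: 38.8
grip_force: 40.6
144.6538684741137 (array([-0.03, -0.07,  4.27]), array([-0.003, -0.002, -0.005]))
```

```bash
python3 -m handwheel '{"series": [[[0,0,2,0,0,0,0.3],[0,0,3.3,0,0,0,0.3],[0,0,3.8,0,0,0,0.3],[0,0,4,0,0,0,0.3],[0,0,4.1,0,0,0,0.3],[0,0,4.2,0,0,0,0.3],[0,0,4.2,0,0,0,0.3]]]}'
```

```text
time: 13.4
tool_pos: [441.3, 340.9, 18.3]
tcp_rot: [180.0, -0.0, -22.2]
ft_force: [-8.4, -6.2, 20.8]
finger_gap: 38.8
grip_force: 42.7
```

Contact with the floor; release and rise.

```bash
python3 -m handwheel '{"series": [[[0,0,-0.1,0,0,0,0.6],[0,0,-0.1,0,0,0,0.6],[0,0,-0.1,0,0,0,0.6],[0,0,-1,0,0,0,0.6],[0,0,-5,0,0,0,0.6],[0,0,-10,0,0,0,0.6],[0,0,-13,0,0,0,0.6],[0,0,-13,0,0,0,0.6]]]}'
python3 - <<'E'
from h import *
print(togo([608,-4.5,100],-24))
d=eyes.snapshot('wrist');cv2.imwrite('pics/w4.png',d['img'][:,:,::-1])
E
```

```text
time: 14.4
tool_pos: [443.1, 342.0, 150.5]
tcp_rot: [-179.7, -0.2, -22.2]
ft_force: [0.2, -0.1, -0.1]
finger_gap: 51.4
grip_force: 0.0
(array([28.36, 25.85,  5.03]), array([-0.005, -0.004,  0.031]))
```

View pics/w4.png

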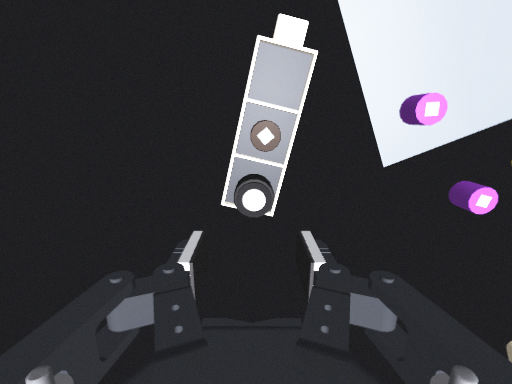

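The round mount (266,136) and eyepiece (254,198) stand upright in their bays. The bay by the tab is empty.

```bash
python3 -m handwheel '{"series": [[[4.5,4,0,0,0,0,0.6],[9,8,0,0,0,0.03,0.6],[13.5,12,0,0,0,0.03,0.6],[18,16,0,0,0,0.03,0.6],[22.5,20.4,0,0,0,0.03,0.6],[28.4,25.9,0,0,0,0.03,0.6],[28.4,25.9,2,0,0,0.03,0.6],[28.4,25.9,5,0,0,0.03,0.6],[28.4,25.9,5,0,0,0.03,0.6],[28.4,25.9,5,0,0,0.03,0.6],[28.4,25.9,5,0,0,0.03,0.6]]]}'
python3 - <<'E'
from h import *
d=eyes.snapshot('wrist');cv2.imwrite('pics/w5.png',d['img'][:,:,::-1])
print('pred px',proj(d,[608,-4.5,62]))
print(togo([608,-4.5,12],-24))
E
```

```text
time: 15.82
tool_pos: [606.6, -6.2, 97.8]
tcp_rot: [-180.0, -0.1, -23.9]
ft_force: [0.1, -0.5, 1.2]
finger_gap: 51.3
grip_force: 0.0
pred px [248.91063092 219.40992239]
(array([ 0.03, -0.21,  8.58]), array([-0.   , -0.002,  0.001]))
```

View pics/w5.png

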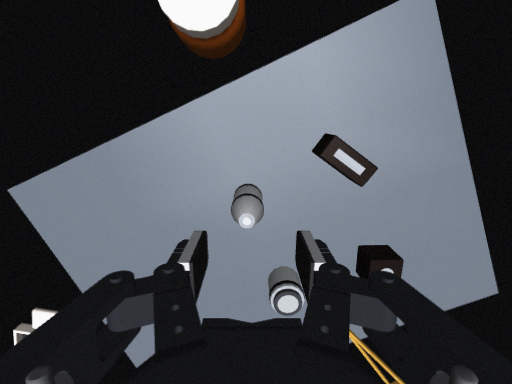

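The long objective's nose is at (247,221), as predicted; its path down is clear.

```bash
python3 -m handwheel '{"series": [[[0,-0.2,4,0,0,0,0.6],[0,-0.2,7.8,0,0,0,0.6],[0,-0.2,8.6,0,0,0,0.6],[0,-0.2,8.6,0,0,0,0.6],[0,-0.2,8.6,0,0,0,0.15],[0,-0.2,8.6,0,0,0,0.15],[0,-0.2,8.6,0,0,0,0.15],[0,-0.2,8.6,0,0,0,0.15],[0,-0.2,7.5,0,0,0,0.15],[0,-0.2,3,0,0,0,0.15],[0,-0.2,-2,0,0,0,0.15],[0,-0.2,-4,0,0,0,0.15]]]}'
python3 - <<'E'
from h import *
print(togo([535.5,275.3,60],-28))
E
```

```text
time: 17.38
tool_pos: [608.7, -5.0, 141.0]
tcp_rot: [-179.9, -0.3, -24.0]
ft_force: [0.1, -0.3, -1.6]
finger_gap: 24.5
grip_force: 39.8
(array([-18.12, -22.62,   8.03]), array([-0.002, -0.006,  0.07 ]))
```

```bash
python3 -m handwheel '{"series": [[[-4,-5,0,0,0,0.03,0.15],[-8,-10,0,0,0,0.07,0.15],[-12,-15,0,0,0,0.07,0.15],[-16,-20,0,0,0,0.07,0.15],[-18.1,-22.6,0,0,0,0.07,0.15],[-18.1,-22.6,1,0,0,0.07,0.15],[-18.1,-22.6,7.5,0,0,0.07,0.15],[-18.1,-22.6,7.5,0,0,0.07,0.15],[-18.1,-22.6,7.5,0,0,0.07,0.15],[-18.1,-22.6,7.5,0,0,0.07,0.15]]]}'
python3 - <<'E'
from h import *
print(status.sense()['joint_pos'][5],togo([535.5,275.3,16],-28))
E
```

```text
time: 18.62
tool_pos: [535.0, 275.5, 64.0]
tcp_rot: [-179.8, -0.2, -28.0]
ft_force: [-0.3, 0.5, -1.7]
finger_gap: 24.9
grip_force: 40.1
140.3926744477159 (array([0.04, 0.01, 4.8 ]), array([-0.003, -0.003, -0.   ]))
```

```bash
python3 -m handwheel '{"series": [[[0,0,2,0,0,0,0.15],[0,0,3.5,0,0,0,0.15],[0,0,4.2,0,0,0,0.15],[0,0,4.4,0,0,0,0.15],[0,0,4.5,0,0,0,0.15],[0,0,4.6,0,0,0,0.15],[0,0,4.7,0,0,0,0.15],[0,0,4.7,0,0,0,0.15]]]}'
```

```text
time: 19.62
tool_pos: [533.6, 275.5, 15.8]
tcp_rot: [-180.0, -0.0, -28.0]
ft_force: [-3.7, -1.3, 6.4]
finger_gap: 24.4
grip_force: 40.9
```

```bash
python3 -m handwheel '{"series": [[[0,0,-0.05,0,0,0,0.5],[0,0,-0.05,0,0,0,0.5],[0,0,-0.05,0,0,0,0.5],[0,0,-1,0,0,0,0.5],[0,0,-5,0,0,0,0.5],[0,0,-10,0,0,0,0.6],[0,0,-13,0,0,0,0.6],[0,0,-13,0,0,0,0.6]]]}'
python3 - <<'E'
from h import *
print(togo([511.5,0.7,80],-40))
E
```

```text
time: 20.62
tool_pos: [535.4, 276.3, 148.9]
tcp_rot: [-179.7, -0.3, -28.0]
ft_force: [0.3, -0.6, -0.9]
finger_gap: 51.5
grip_force: 0.0
(array([10.78, 25.49,  6.81]), array([-0.006, -0.004,  0.21 ]))
```

```bash
python3 -m handwheel '{"series": [[[2.2,5.1,0,0,0,0,0.6],[4.4,10.2,0,0,0,0,0.6],[6.6,15.3,0,0,0,0.1,0.6],[8.8,20.4,0,0,0,0.2,0.6],[10.8,25.5,0,0,0,0.21,0.6],[10.8,25.5,2,0,0,0.21,0.6],[10.8,25.5,6,0,0,0.21,0.6],[10.8,25.5,6,0,0,0.21,0.6],[10.8,25.5,6,0,0,0.21,0.6],[10.8,25.5,6,0,0,0.21,0.6]]]}'
python3 - <<'E'
from h import *
d=eyes.snapshot('wrist');cv2.imwrite('pics/w6.png',d['img'][:,:,::-1])
print('pred px',proj(d,[511.5,0.7,38]))
g=cv2.cvtColor(d['img'],cv2.COLOR_RGB2GRAY)
k,l,st,c=cv2.connectedComponentsWithStats((g>210).astype(np.uint8))
for j in range(1,k):
    if st[j,4]>80: print(c[j],st[j,4],onz(d,c[j],38),onz(d,c[j],30))
print(togo([511.5,0.7,10],-40))
E
```

```text
time: 21.88
tool_pos: [510.0, -0.5, 86.1]
tcp_rot: [-179.9, -0.1, -40.0]
ft_force: [-0.2, 0.6, 0.0]
finger_gap: 51.4
grip_force: 0.0
pred px [249.48270961 213.60323762]
[ 21.64705882 310.91622103] 561 [569.12268086 207.18240635  38.        ] [569.31156813 217.77579003  30.        ]
(array([ 0.02, -0.18,  7.61]), array([-0.001, -0.002,  0.   ]))
```

View pics/w6.png

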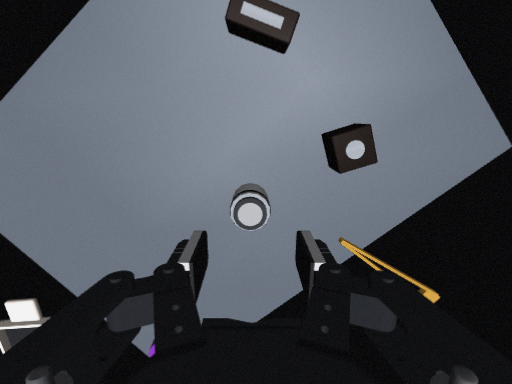

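The short objective's top is at (250,213), as predicted. The tweezers' tip (342,240) is well clear of the right finger.

```bash
python3 -m handwheel '{"series": [[[0,-0.2,4,0,0,0,0.6],[0,-0.2,7,0,0,0,0.6],[0,-0.2,7.6,0,0,0,0.6],[0,-0.2,7.6,0,0,0,0.6],[0,-0.2,7.6,0,0,0,0.25],[0,-0.2,7.6,0,0,0,0.25],[0,-0.2,7.6,0,0,0,0.25],[0,-0.2,7.6,0,0,0,0.25],[0,-0.2,6.5,0,0,0,0.25],[0,-0.2,2,0,0,0,0.25],[0,-0.2,-4,0,0,0,0.25],[0,-0.2,-9,0,0,0,0.25]]]}'
python3 - <<'E'
from h import *
print(togo([547,-381,180],-54.4))
E
```

```text
time: 23.42
tool_pos: [510.1, 0.9, 177.5]
tcp_rot: [-180.0, -0.1, -40.0]
ft_force: [0.7, -0.2, -1.4]
finger_gap: 30.5
grip_force: 40.0
(array([27.38, 26.88, -0.23]), array([-0.001, -0.001,  0.251]))
```

```bash
python3 - <<'E'
from h import *
print(togo([463,-264,180],-54.4))
E
```

```text
(array([13.42, 23.32, -0.25]), array([-0.001, -0.001,  0.251]))
```

```bash
python3 -m handwheel '{"series": [[[2.7,4.7,0,0,0,0,0.25],[5.4,9.4,0,0,0,0,0.25],[8,14,0,0,0,0.1,0.25],[10.7,18.6,0,0,0,0.2,0.25],[13.4,23.3,0,0,0,0.25,0.25],[13.4,23.3,0,0,0,0.25,0.25],[13.4,23.3,0,0,0,0.25,0.25],[13.4,23.3,0,0,0,0.25,0.25],[13.4,23.3,0,0,0,0.25,0.25]]]}'
python3 - <<'E'
from h import *
print(status.sense()['tool_pos'])
tray(eyes.snapshot('wrist'),(505,-323,125.6),117,'pics/t2.png')
E
```

```text
time: 24.55
tool_pos: [463.3, -262.6, 174.5]
tcp_rot: [180.0, -0.0, -54.2]
ft_force: [0.7, 0.8, -1.1]
finger_gap: 31.1
grip_force: 40.2
[ 463.25624931 -262.61016561  174.54221999]
rect ((501.2314147949219, -318.3529968261719), (60.80868911743164, 128.29019165039062), 35.88916778564453)
along -58.196034012099325 70.12330136104751 across -30.226532127440535 30.86997562355008
```

View pics/t2.png

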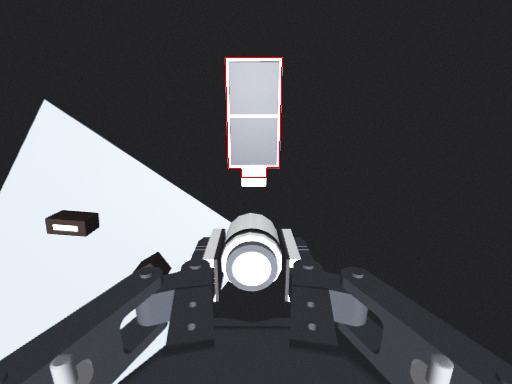

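tray2's rim (225..282, 58..168) is outlined, with its tab below at (253,178). The estimate of (505,-323) at 125.8° holds.

```bash
python3 - <<'E'
from h import *
print(togo([488.3,-299.9,60],-54.2))
E
```

```text
(array([ 4.48,  0.14, 11.45]), array([ 0.   , -0.   , -0.001]))
```

```bash
python3 -m handwheel '{"series": [[[4.5,0.1,0,0,0,0,0.25],[4.5,0.1,5,0,0,0,0.25],[4.5,0.1,10,0,0,0,0.25],[4.5,0.1,13,0,0,0,0.25],[4.5,0.1,14.5,0,0,0,0.25],[4.5,0.1,15.3,0,0,0,0.25],[4.5,0.1,15.6,0,0,0,0.25],[4.5,0.1,15.6,0,0,0,0.25],[4.5,0.1,15.6,0,0,0,0.25]]]}'
python3 - <<'E'
from h import *
print(togo([488.3,-299.9,13],-54.2))
E
```

```text
time: 25.72
tool_pos: [489.0, -301.4, 19.6]
tcp_rot: [-180.0, -0.1, -54.3]
ft_force: [-0.4, -0.8, -1.3]
finger_gap: 30.5
grip_force: 40.2
(array([-0.16, -0.03,  0.66]), array([-0.   , -0.002, -0.002]))
```

```bash
python3 -m handwheel '{"series": [[[-0.1,0,0.2,0,0,0,0.25],[-0.1,0,0.3,0,0,0,0.25],[-0.1,0,0.4,0,0,0,0.25],[-0.1,0,0.5,0,0,0,0.25],[-0.1,0,0.5,0,0,0,0.25]]]}'
```

```text
time: 26.35
tool_pos: [487.8, -300.1, 13.5]
tcp_rot: [180.0, -0.0, -54.3]
ft_force: [-1.0, 0.1, 0.4]
finger_gap: 30.8
grip_force: 40.4
```

```bash
python3 -m handwheel '{"series": [[[0,0,0.05,0,0,0,0.25],[0,0,0.1,0,0,0,0.25],[0,0,0.1,0,0,0,0.25],[0,0,0.05,0,0,0,0.55],[0,0,0.05,0,0,0,0.55],[0,0,0.05,0,0,0,0.55],[0,0,-1,0,0,0,0.55],[0,0,-5,0,0,0,0.55],[0,0,-10,0,0,0,0.6],[0,0,-13,0,0,0,0.6],[0,0,-13,0,0,0,0.6]]]}'
python3 - <<'E'
from h import *
print(togo([498,-91,80],-21))
E
```

```text
time: 27.72
tool_pos: [489.8, -301.6, 148.0]
tcp_rot: [-179.9, -0.4, -54.3]
ft_force: [0.8, 0.3, 0.2]
finger_gap: 51.5
grip_force: 0.0
(array([-16.68, -12.93,   6.71]), array([ 0.   , -0.007, -0.582]))
```

```bash
python3 -m handwheel '{"series": [[[-4.2,-3.2,0,0,0,-0.15,0.6],[-8.4,-6.4,0,0,0,-0.3,0.6],[-12.6,-9.7,0,0,0,-0.45,0.6],[-16.7,-12.9,0,0,0,-0.58,0.6],[-16.7,-12.9,2,0,0,-0.58,0.6],[-16.7,-12.9,6,0,0,-0.58,0.6],[-16.7,-12.9,6,0,0,-0.58,0.6],[-16.7,-12.9,6,0,0,-0.58,0.6],[-16.7,-12.9,6,0,0,-0.58,0.6]]]}'
python3 - <<'E'
from h import *
d=eyes.snapshot('wrist')
print('pred px',proj(d,[498,-91,30]))
print(togo([498,-91,10],-21))
cv2.imwrite('pics/w7.png',cv2.resize(d['img'][150:290,150:350,::-1],None,fx=4,fy=4,interpolation=cv2.INTER_CUBIC))
E
```

```text
time: 28.85
tool_pos: [496.3, -89.7, 85.1]
tcp_rot: [180.0, -0.1, -21.1]
ft_force: [0.3, -0.1, -0.6]
finger_gap: 51.5
grip_force: 0.0
pred px [252.5580027  208.72009688]
(array([0.19, 0.06, 7.51]), array([ 0.   , -0.003, -0.002]))
```

View pics/w7.png

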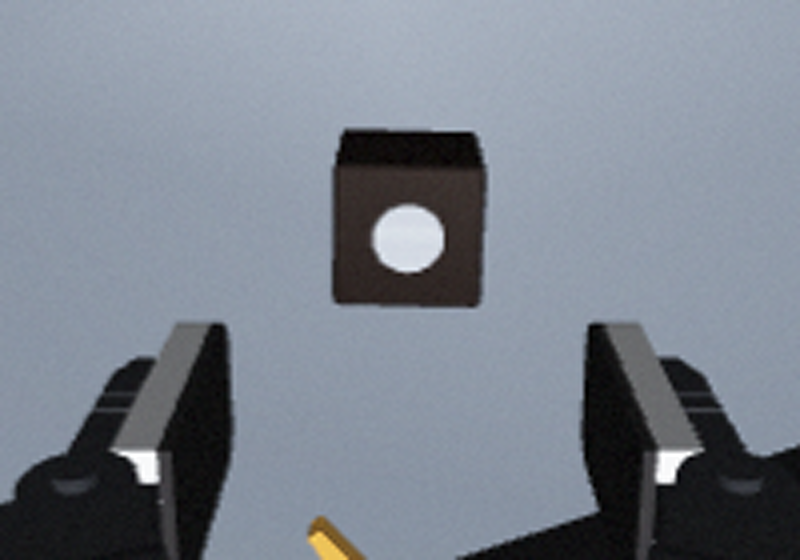

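The square mount is aligned with the fingers, its specimen at crop (408,238), i.e. pixel (252,209). The tweezers' tip lies well behind, at crop (320,530).

```bash
python3 -m handwheel '{"series": [[[0.2,0,4,0,0,0,0.6],[0.2,0,7,0,0,0,0.6],[0.2,0,7.5,0,0,0,0.6],[0.2,0,7.5,0,0,0,0.6],[0.2,0,7.5,0,0,0,0.2],[0.2,0,7.5,0,0,0,0.2],[0.2,0,7.5,0,0,0,0.2],[0.2,0,7.5,0,0,0,0.2],[0.2,0,6.5,0,0,0,0.2],[0.2,0,2,0,0,0,0.2],[0.2,0,-4,0,0,0,0.2],[0.2,0,-6,0,0,0,0.2]]]}'
python3 - <<'E'
from h import *
print(togo([521.7,-346.1,60],-54.2))
E
```

```text
time: 30.4
tool_pos: [499.4, -90.5, 148.8]
tcp_rot: [-180.0, -0.4, -21.1]
ft_force: [0.4, -0.6, -0.8]
finger_gap: 29.4
grip_force: 39.7
(array([11.22, 23.05,  8.95]), array([-0.002, -0.007,  0.578]))
```

```bash
python3 -m handwheel '{"series": [[[2.3,4.7,0,0,0,0.1,0.2],[4.6,9.4,0,0,0,0.25,0.2],[6.9,14.1,0,0,0,0.4,0.2],[9.2,18.8,0,0,0,0.55,0.2],[11.2,23,0,0,0,0.58,0.2],[11.2,23,0,0,0,0.58,0.2],[11.2,23,5,0,0,0.58,0.2],[11.2,23,9,0,0,0.58,0.2],[11.2,23,9,0,0,0.58,0.2],[11.2,23,9,0,0,0.58,0.2],[11.2,23,9,0,0,0.58,0.2]]]}'
python3 - <<'E'
from h import *
print(togo([521.7,-346.1,15],-54.2))
E
```

```text
time: 31.78
tool_pos: [520.4, -345.8, 56.5]
tcp_rot: [-179.9, -0.3, -54.3]
ft_force: [0.2, -0.4, -1.0]
finger_gap: 29.1
grip_force: 39.8
(array([ 0.08, -0.08,  4.15]), array([-0.001, -0.004, -0.002]))
```

```bash
python3 -m handwheel '{"series": [[[0.1,-0.1,2,0,0,0,0.2],[0.1,-0.1,3.2,0,0,0,0.2],[0.1,-0.1,3.7,0,0,0,0.2],[0.1,-0.1,4,0,0,0,0.2],[0.1,-0.1,4.1,0,0,0,0.2],[0.1,-0.1,4.2,0,0,0,0.2],[0.1,-0.1,4.3,0,0,0,0.2],[0.1,-0.1,4.3,0,0,0,0.2]]]}'
```

```text
time: 32.78
tool_pos: [520.9, -345.5, 13.3]
tcp_rot: [-180.0, -0.1, -54.3]
ft_force: [-7.9, 6.1, 19.6]
finger_gap: 29.3
grip_force: 42.3
```

```bash
python3 -m handwheel '{"series": [[[0,0,-0.05,0,0,0,0.5],[0,0,-0.05,0,0,0,0.5],[0,0,-0.05,0,0,0,0.5],[0,0,-1,0,0,0,0.5],[0,0,-5,0,0,0,0.5],[0,0,-10,0,0,0,0.5],[0,0,-16,0,0,0,0.5],[-5,0,-20,0,0,0,0.5],[-10,0,-22,0,0,0,0.5],[-10,0,-22,0,0,0,0.5],[-10,0,-22,0,0,0,0.5]]]}'
python3 - <<'E'
from h import *
d=eyes.snapshot('wrist');cv2.imwrite('pics/w8.png',d['img'][:,:,::-1])
print('pred',proj(d,[488.3,-299.9,41]),proj(d,[521.7,-346.1,33]))
a=eyes.snapshot('side')['img'];b=eyes.snapshot('scene')['img']
f=lambda i:cv2.resize(i[:,:,::-1],None,fx=2.6,fy=2.6,interpolation=cv2.INTER_CUBIC)
cv2.imwrite('pics/f.png',np.vstack([f(b[110:255,120:330])[:, :546], f(a[140:225,120:330])]))
E
```

```text
time: 34.15
tool_pos: [462.1, -263.9, 231.0]
tcp_rot: [-180.0, -0.1, -54.3]
ft_force: [0.5, 0.5, 0.3]
finger_gap: 42.7
grip_force: 0.0
pred [251.3850243 139.9509621] [251.22796823  91.18136077]
```

View pics/w8.png

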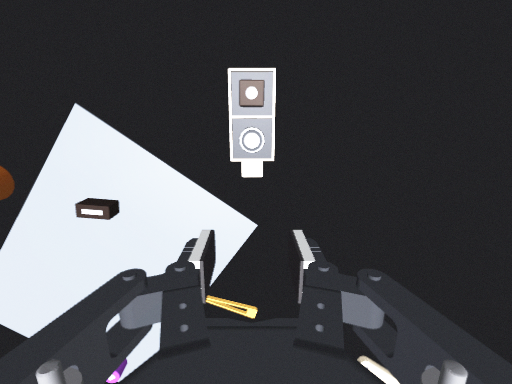

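View pics/f.png

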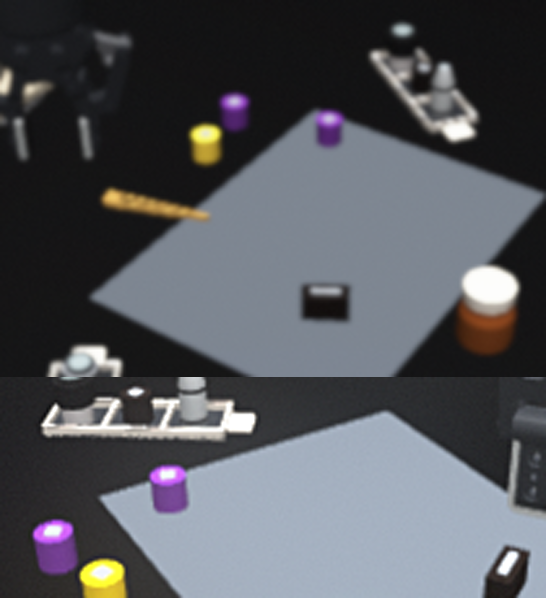

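In the wrist view, the square mount (251,93) and short objective (251,140) stand in tray2. In the scene and side crops, the long objective is by tray3's tab, the round mount in the middle and the eyepiece at the far end, all upright. The tweezers, jar and oblong mount have not moved.

```bash
python3 -c "
from bench import r
print(r.hand_in())"
```

```text
the job is handed in; nothing more can be done
None
```

Both kits are made up and the job is handed in at about 34 s of the 136 s allowed; the last pictures showed all five things upright in their own bays and the oblong mount, jar and tweezers where they started, but the hand-in gave no verdict.

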